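# Shut, fasten and lift the bangle box for hand-over

### The job

The green box is loaded with two finished bangles: shut its lid, fasten the catch on its front, then pick the box up by the handle on its lid and lift it, level all the way, at least 10 cm clear of the bench. Finish while still holding it there by the handle over the middle of the bench, steady and level with the bangles inside, ready for me to take it from you; do not put it down, and do not disturb the other things on the bench.

Things in the scene. Friction and masses are not known exactly. Their poses are not given: they have to be found in the camera images.
- box: green sheet-steel box, outside 120 mm deep (x), 240 wide (y), 75 high without lid, walls 3 mm, 0.65 to 0.95 kg with lid and load, loose on the bench. Origin: centre of its underside, +z up. Catch on its -x face, which looks away from the robot (within 20 degrees), hinge on its +x side, nearest the robot. A divider parts it into two bays, a brass bangle in each
- lid (a joint): the lid, rad: 0 = shut on the rim, 1.57 = upright, stop at 1.85; turns about the line through lid_hinge along the box's y. Lid 120 x 240 mm, 16 mm deep, its flat top 91 mm above the box's underside when shut. The hinge rubs: the lid stays where it is left when nearly upright and falls shut by itself below about 1 rad
- lid_hinge (a point): middle of the hinge line on the box's rear top rim: box frame x +60, z 75 mm
- lid_edge (a point): middle of the lid's free (front) edge, on its outer face, 120 mm from the hinge and 16 mm above the hinge plane when shut; moves with the lid
- handle (a point): middle of the black bow handle on the lid: a bar 100 mm long along the box's y, 14 mm wide, 12 mm high, a 12 x 8 mm post at each end. It lies over the middle of the lid (60 mm from the hinge), its centre 34 mm above the lid's top, 125 mm above the box's underside when shut, with 28 mm free under it; moves with the lid
- catch (a joint): steel hasp catch in the middle of the box's front, rad: 0 = fastened, arm upright, hook over the keeper on the lid (2 mm of play); grows as the arm leans out from the box, stop 1.2. Turns about the line through catch_pivot along the box's y; stiff, stays where left. Fasten it only with the lid shut; it then carries the box when the handle is lifted
- catch_pivot (a point): middle of the catch's pivot line: box frame x -65, z 50 mm
- catch_tab (a point): middle of the round bar at the free end of the catch's arm, to take it by: bar 9 mm thick, 36 mm long along the box's y with rounded ends; the flat arm under it is 26 mm wide. When fastened the bar lies 12.5 mm outward (-x) of the pivot and 43 mm above it, 17.5 mm in front of the box's face. Pinched by its two ends the bar turns freely between the fingers
- bangle_a: brass bangle lying in the box's +y bay, 74 mm outside, 64 mm inside, 16 mm high; origin under its centre
- bangle_b: the same in the -y bay
- bangle_spare: a third, spare brass bangle like those in the box, flat on the bench about 200 mm to the box's -y side; origin under its centre
- hammer: raising hammer 260 mm long with a wooden handle and dark steel head, lying about 200 mm to the box's +y side; origin under its middle
- mallet: wooden mallet lying at the front right of the bench, handle 210 mm, head 90 mm wide and 56 mm thick; origin on the bench under the handle's middle
- cup: small brass goblet 76 mm wide, 70 mm tall, standing on its foot; origin under its centre
- punch_pot: dark steel pot 72 mm wide, 85 mm tall, full of chasing punches that reach 140 mm; origin under its centre
- blanks: stack of four round brass blanks, 90 mm wide, 16 mm high; origin under its centre
Mind the look-alikes: they are no part of the job. Leave any orange look-alike of the cup alone. What is shaped like the bangle_spare but pink or red is not meant.

How it is judged (in metres and radians):
On the way, in this order (a step that is already met when the one before it is completed fails the run):
1. the lid is shut (value of joint lid below 0.06 rad), for 0.2 s.
2. the catch is fastened over the shut lid (value of joint lid below 0.06 rad and value of joint catch below 0.15 rad), for 0.2 s.
3. the box is gripped by its handle and lifted off the bench (height (world z) of box above 0.03 m and distance between the grasp point and handle below 0.045 m and contact force between the fingers and box above 2 N), for 0.2 s.
At the end, for the whole second after the job is handed in: fingers grip the box by its handle (TCP within 45 mm), underside over 85 mm above the bench, within 0.12 rad of level, still (30 mm/s, 0.15 rad/s), lid shut (0.06 rad), catch fastened (0.15 rad), bangles inside, over the bench's middle, touching nothing else (all of step 2 and height (world z) of box above 0.085 m and angle between box's own z axis and vertical below 0.12 rad and linear speed of box below 0.03 m/s and angular speed of box below 0.15 rad/s and distance between the grasp point and handle below 0.045 m and contact force between the fingers and box above 2 N and z of bangle_a in the frame of box between -0.005 and 0.07 m and horizontal distance between each of bangle_a, bangle_b and box below 0.12 m and z of bangle_b in the frame of box between -0.005 and 0.07 m and contact force between box and bangle_spare below 0.3 N and contact force between box and hammer below 0.3 N and contact force between box and mallet below 0.3 N and contact force between box and cup below 0.3 N and contact force between box and punch_pot below 0.3 N and contact force between box and blanks below 0.3 N and world x of box between 0.36 and 0.76 m and world y of box between -0.36 and 0.36 m); the arm keeps its last pose, push and grip.
It fails at once if another thing on the bench is disturbed (moved more than 40 mm) (distance of any of bangle_spare, hammer, mallet, cup, punch_pot, blanks from where it was at the start of the episode above 0.04 m).
It fails at once if the box is tipped more than 0.3 rad (angle between box's own z axis and vertical above 0.3 rad).
It also fails if it takes over 64 s, if anything falls off the work surface, if the arm or the gripper's body presses on something with over 40 N, if the wrist force passes 120 N, or if a joint passes its speed limit or range.

### The arm

A 6-joint arm with a two-finger parallel gripper is mounted at the origin on the work surface. World frame = base frame: x ahead of the robot, y to its left, z up, the work surface at z = 0. Lengths are in mm, angles in rad, forces in N, time in s.
With the tool pointing down it reaches from about 375 to 750 mm from the base axis. Payload 9 kg.
Tool frame: the origin (TCP) lies between the finger pads, 19 mm behind the fingertips; this is the grasp point; z points along the fingers, y is the line along which they close (so a half turn about z gives the same grasp; the last joint's range is limited). The gripper opens to 85 mm and grips with 20 to 120 N. Pads are 22 mm wide; open, the fingers measure 114 mm over their backs; the gripper's body (76 mm by 85 mm) begins 54 mm behind the grasp point. The pads swing forward as they close: fully open they stand 13 mm farther back than shut.
Start: joints at [1.044, 0.104, 0.097, 1.564, 0, 1.353], TCP at [182.353, 571.648, 250.031] pointing down, gripper open.
Joint ranges: [-2.99, 2.99], [-0.84, 1.86], [-1.1, 1.16], [-1.84, 2.11], [-1.51, 1.56], [-3.14, 3.14]. Speed limits (rad/s): [2.22, 2.22, 2.57, 3.14, 3.14, 3.14].

### API

Orientations are given as a rotation vector (axis times angle).
In Python, from cell import get_state, get_image, hand_in, look_for gives the robot as it stands.
- The arm moves only by the tool play_rows, never from a script. Its argument "rows" is one flat list of numbers, 4 for each row, row after row: the shift along the world's x, y, z in m, then the turn about the world's z in degrees. In form: [dx, dy, dz, twist, dx, dy, dz, twist, ...]. A call has 1 to 20 rows; each row shifts and turns the commanded pose from where the row before left it; what a row does not reach is not made up. A row lasts 1/12 s, in which the tool goes at most 41.7 mm and 7.16 degrees, less where a joint would pass 70% of its speed; a pose out of reach is approached as far as the arm can. A call with a gripper value outside its range is refused whole. "grip" is the opening, from 0 (shut) to 1 (fully open), set as the call begins (left out, the last holds). The fingers move at their own pace and stop on an object; the grip force is fixed at half the most. Time passes only in rows, so rows that do not move let the fingers close. It gives the time, the measured TCP pose, the force, the opening and the grip force at its end, in the units of the state.
- get_state(): the state, without advancing time (a new reading comes with each control period).
- get_image(name): name is "side" or "top" or "wrist"; returns a dict with "pixels" (384x512x3 uint8, red, green, blue), "z_map" (384x512 float32, mm along the optical axis (not along the pixel's ray), 0 where there is no reading), "fov_y" (degrees; the focal length in pixels is half the picture's height over the tangent of half this angle, whatever the lens; pixels are square), "cx", "cy" (the principal point, pixels), "camera_from_world" (4x4, takes a point from world to camera coordinates). Camera axes: x right, y down, z forward; pixel columns grow to the right and rows downward; lengths in mm; the calibration is good to about 2 mm. A picture is of the moment at which its call begins.
- hand_in(): hands the job in; it is judged then, once.
Trained networks look in the newest picture that a camera, given by its name, has taken for a name from the list of things; names that differ only in an ending like _2 or _b are one class to them, and where a whole thing is asked for, a point or a joint stands for the part that bears it (a point fixed in the world has none). Each returns a list of dicts, best first, with "confidence" (0 to 1); they miss things now and then, are a little off and sometimes report something else, mostly with a low value. They report only what shows in the picture. A call takes as long as a camera call. They do not tell look-alikes from the thing itself.
- look_for(camera, query): "box" ([left, top, width, height] in pixels, round what is visible of it).
The state is a dict: "time_s": time; "qpos": joint angles; "qvel": joint speeds; "joint_torque": joint torques, N m; "tcp_pos": TCP position; "tcp_rot": TCP orientation; "force": force on the tool from outside, world axes, zero at the start; "wrist_torque": the same for the moment, N m; "gripper_width": finger opening in mm; "gripper_force": force on a finger pad.
Only numpy, scipy, OpenCV 4.12 (cv2) and the standard library are available. Lean on these libraries where they do the work, as an engineer would, in place of code of your own. Each camera call takes 0.05 s, during which the arm holds its last target. There are 200 camera calls.

## Working session

There is one attempt and no reset: what is moved stays moved. The work goes in short steps, Python scripts to look and compute and a tool call to move; the robot and the scene stay as the last step left them, time stands still between calls to the robot, and variables do not carry over. Pictures are saved under pics/ and viewed, at most 10 in all, crops included, and the job is handed in when it is done.

Besides the shell and the picture viewer there is one more tool, called after ">>>" as name(argument=value, ...) on one line, values as JSON. play_rows: Moves the arm, as the interface text tells. Its arguments: {"type":"object","properties":{"rows":{"type":"array"},"grip":{"type":"number"}},"required":["rows"]}

```bash
mkdir -p pics; ls; cat > h.py <<'E'
import numpy as np, cv2
from cell import *
def pts(im):
    z=im["z_map"]; h,w=z.shape; f=h/2/np.tan(np.radians(im["fov_y"])/2)
    v,u=np.mgrid[:h,:w]; P=np.stack([(u-im["cx"])*z/f,(v-im["cy"])*z/f,z],-1)
    T=np.linalg.inv(im["camera_from_world"]); W=P@T[:3,:3].T+T[:3,3]; W[z==0]=np.nan; return W
def save(im,n): cv2.imwrite("pics/"+n,im["pixels"][:,:,::-1])
E
python3 - <<'E'
from h import *
a=get_image("top");b=get_image("side")
cv2.imwrite("pics/a.png",cv2.resize(np.vstack([a["pixels"],b["pixels"]])[:,:,::-1],(450,600*9//9)) if 0 else np.hstack([a["pixels"],b["pixels"]])[:,:,::-1][:, :][:, :512])
save(a,"top.png");save(b,"side.png")
for im in (a,b):
    W=pts(im); p=im["pixels"].astype(int)
    print(np.linalg.inv(im["camera_from_world"]).round(2).tolist(),im["fov_y"])
    m=(p[...,1]>1.3*p[...,0])&(p[...,1]>1.3*p[...,2])&(p[...,1]>40)&np.isfinite(W[...,0]); 
    q=W[m]; print(m.sum(),np.percentile(q,[1,50,99],axis=0).round())
for c in("top","side"):
  for n in ("box","catch_tab","handle","hammer","bangle_spare","cup","mallet","punch_pot","blanks"): print(c,n,[(r["box"],round(r["confidence"],2)) for r in look_for(c,n)][:2])
print(get_state())
E
```

```text
pics
[[0.01, -0.99, 0.13, 302.01], [-1.0, -0.01, -0.01, 85.56], [0.01, -0.13, -0.99, 1746.22], [0.0, 0.0, 0.0, 1.0]] 47.16104370115512
1040 [[ -366. -1005.  -633.]
 [  102.  -960.  -211.]
 [  662.  1083.   189.]]
[[-0.94, -0.24, 0.23, 261.94], [-0.34, 0.65, -0.68, 793.54], [0.02, -0.72, -0.69, 822.45], [0.0, 0.0, 0.0, 1.0]] 57.71466875411115
1551 [[  82. -953.   19.]
 [ 137. -906.  230.]
 [ 661.  184.  400.]]
top box [([221.4, 144.4, 67.3, 55.6], 0.59)]
top catch_tab [([374.8, 174.8, 19.8, 23.9], 0.68), ([245.5, 144.2, 8.0, 11.9], 0.39)]
top handle [([218.6, 169.6, 65.9, 28.6], 0.58), ([221.5, 146.0, 68.8, 49.1], 0.32)]
top hammer [([286.0, 128.1, 22.3, 65.7], 0.86)]
top bangle_spare [([185.8, 205.5, 14.2, 9.3], 0.69), ([189.9, 173.3, 9.9, 7.5], 0.45)]
top cup [([190.8, 141.0, 18.0, 17.1], 0.82), ([145.7, 152.0, 20.6, 22.5], 0.71)]
top mallet [([187.3, 173.8, 18.4, 17.4], 0.38)]
top punch_pot [([147.5, 208.8, 21.5, 20.4], 0.57)]
top blanks [([375.5, 175.3, 20.3, 27.9], 0.74), ([246.3, 146.0, 8.6, 10.5], 0.32)]
side box [([192.7, 135.6, 66.5, 95.1], 0.8)]
side catch_tab []
side handle
[... 484 characters left out ...]
me_s': 1.0, 'qpos': array([1.04426636e+00, 1.04096989e-01, 9.72637513e-02, 1.56388900e+00,
       1.11358927e-05, 1.35310791e+00]), 'qvel': array([ 4.51583391e-04, -2.15688850e-03,  9.65928575e-05, -4.90813912e-04,
       -2.14905077e-03, -6.53642500e-05]), 'joint_torque': array([ 2.47012940e-03, -5.56764722e+01,  5.03779542e+01,  6.73706763e-04,
       -8.91314039e-05, -3.96092742e-05]), 'tcp_pos': array([182.36495644, 571.63609106, 250.01248315]), 'tcp_rot': array([4.83198871e-01, 3.10419380e+00, 1.14768255e-04]), 'force': array([ 0.84635307,  0.46350626, -0.27420126]), 'wrist_torque': array([-0.042802  ,  0.03568168,  0.01015857]), 'gripper_force': 0.0, 'gripper_width': 85.34186351060681}
```

```bash
python3 - <<'E'
from h import *
a=cv2.imread("pics/top.png");b=cv2.imread("pics/side.png")
ca=cv2.resize(a[115:265,120:320],(800,600),interpolation=2); cb=cv2.resize(b[90:384,100:390],(592,600),interpolation=2)
cv2.imwrite("pics/topc.png",ca);cv2.imwrite("pics/sidec.png",cb)
E
```

```text
(no output)
```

View pics/topc.png

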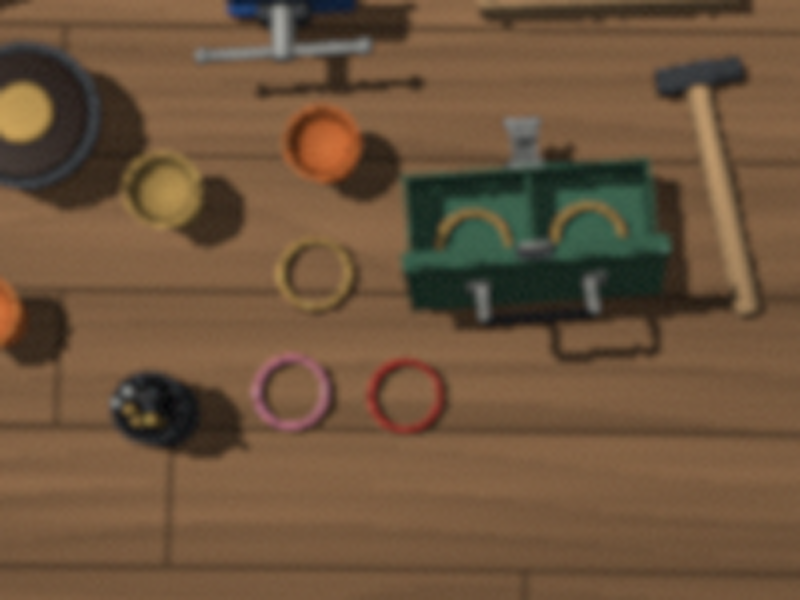

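View pics/sidec.png

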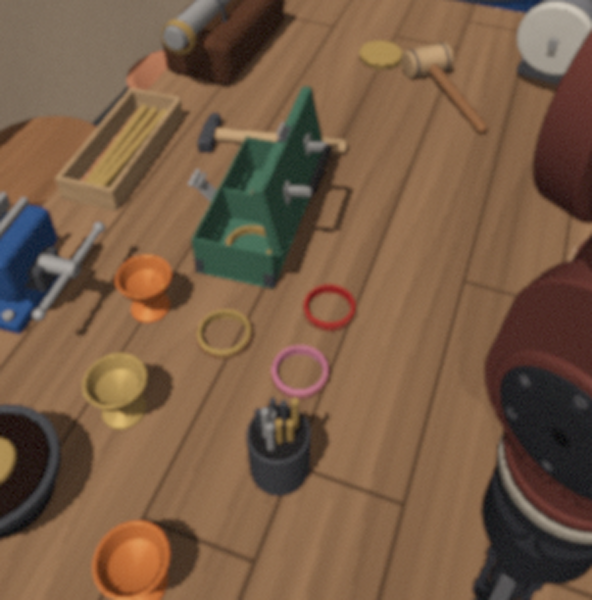

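The top view (world +x up, −y right) shows the open box: front rim in the crop from (405,175) to (650,162), catch leaning out at (522,140), lid near upright with its handle at (540,315). The hammer is to the right, and the spare bangle and orange cup are to the left. The side view agrees.

```bash
python3 - <<'E'
from h import *
for c in("top","side"):
    im=get_image(c);W=pts(im);p=im["pixels"].astype(int)
    m=(p[...,1]>1.15*p[...,0])&(p[...,1]>p[...,2]*1.05)&(W[...,0]>350)&(W[...,0]<800)&(abs(W[...,1]+0)<400)&(W[...,2]>-5)&(W[...,2]<260)
    n,l,st,ce=cv2.connectedComponentsWithStats(m.astype(np.uint8)); k=1+st[1:,4].argmax(); m=l==k
    q=W[m]; print(c,st[k],q.min(0).round(),q.max(0).round())
    r=q[(q[:,2]>66)&(q[:,2]<79)]
    if len(r): 
        R=cv2.minAreaRect(r[:,:2].astype(np.float32)); print("rim",len(r),R,cv2.boxPoints(R).round().tolist())
    L=q[(q[:,2]>95)]; cc=L.mean(0); U,S,V=np.linalg.svd(L-cc); print("lid",len(L),cc.round(1),V[2].round(3),S.round(1),L.min(0).round(),L.max(0).round())
    if c=="top":
        print("catch rows"); 
        for r0,r1,c0,c1 in [(142,158,243,258)]:
            G=W[r0:r1,c0:c1]; mm=G[...,2]>20; 
            print(np.round(G[...,2]).astype(int)); print(np.round(G[:,7,0]),np.round(G[8,:,1]))
    for x,y in {"top":[(198,184)],"side":[(211,253)]}[c]: print(W[y-3:y+4,x-7:x+8].reshape(-1,3).mean(0).round())
    # obstacles height grid
    if c=="top":
        for n,(x,y) in dict(spare=(199,183),orange=(201,151),cup=(161,162),hamhead=(295,134),hamend=(306,191),red=(221,214),pot=(158,217)).items(): print(n,W[y,x].round())
E
```

```text
top [ 221  155   67   37 1791] [518. -61.  -5.] [681. 201. 204.]
rim 57 ((624.2283325195312, 75.4737548828125), (72.92748260498047, 224.94119262695312), 3.071631908416748) [[582.0, 186.0], [594.0, -39.0], [667.0, -35.0], [655.0, 190.0]]
lid 781 [543.1  74.2 164.2] [-0.962 -0.082  0.262] [1939.7  946.   113.9] [518. -42.  95.] [570. 192. 204.]
catch rows
[[                   1                   -3                   -5
                     0                   -3                    5
                    -8                   -2                    3
                     4                    3                    1
                    -3                    2                   -1]
 [                  -2                    7                    2
                    13                    1                    3
                     0                   -2                   -1
                     1                   -1                   -2
                     1                   -4                   -3]
 [                   5                   -2                    2
                     3     
[... 4536 characters left out ...]
5. 669.
 663. 657.] [118. 114. 110. 106. 101.  97.  93.  89.  85.  82.  78.  73.  69.  65.
  61.]
[nan nan nan]
spare [562. 292.   3.]
orange [685. 283.  40.]
cup [637. 438.  49.]
hamhead [761. -90.  32.]
hamend [ 532. -134.   24.]
red [440. 202.  -6.]
pot [416. 427. 117.]
side [ 195  133   63   97 2936] [504. -38.   1.] [668. 208. 199.]
rim 175 ((592.2894897460938, 81.69371032714844), (132.97686767578125, 242.14447021484375), 5.13582706451416) [[515.0, 196.0], [537.0, -45.0], [669.0, -33.0], [648.0, 208.0]]
lid 1158 [540.5 107.6 159.1] [-0.967 -0.065  0.245] [2410.1 1092.3  169.2] [504. -38.  95.] [570. 199. 199.]
[560. 289.   0.]<stdin>:15: RuntimeWarning: invalid value encountered in cast
```

>>> play_rows(rows=[0.015,-0.028,0,1.23,0.015,-0.028,0,1.23,0.015,-0.028,0,1.23,0.015,-0.028,0,1.23,0.015,-0.028,0,1.23,0.015,-0.028,0,1.23,0.015,-0.028,0,1.23,0.015,-0.028,0,1.23,0.015,-0.028,0,1.23,0.015,-0.028,0,1.23,0.015,-0.028,0,1.23,0.015,-0.028,0,1.23,0.015,-0.028,0,1.23,0.015,-0.028,0,1.23,0.015,-0.028,0,1.23,0.015,-0.028,0,1.23,0.015,-0.028,0,1.23,0.015,-0.028,0,1.23,0,0,-0.028,0,0,0,-0.028,0], grip=0)

```text
time_s: 2.77
tcp_pos: [454.0, 65.8, 194.6]
tcp_rot: [-0.117, 3.136, -0.001]
force: [0.2, 1.0, -0.8]
gripper_width: -0.3
gripper_force: 0.0
```

>>> play_rows(rows=[0.02,0,0,0,0.02,0,0,0,0.015,0,0,0,0.01,0,0,0,0.01,0,0,0,0.01,0,0,0,0.01,0,0,0,0.01,0,0,0,0.01,0,0,0,0.01,0,0,0])

```text
time_s: 3.6
tcp_pos: [577.7, 67.7, 193.9]
tcp_rot: [0.122, -3.139, -0.0]
force: [0.1, 0.5, -0.6]
gripper_width: -0.3
gripper_force: 0.2
```

>>> play_rows(rows=[0.008,0,0,0,0.008,0,0,0,0.008,0,0,0,0.008,0,0,0,0.008,0,0,0,0.008,0,0,0,0,0,0,0])

```text
time_s: 4.18
tcp_pos: [626.3, 67.5, 193.8]
tcp_rot: [-0.122, 3.139, 0.0]
force: [-0.1, 0.2, 0.5]
gripper_width: 0.0
gripper_force: 0.0
```

```bash
python3 - <<'E'
from h import *
im=get_image("side");s=im["pixels"][90:290,130:390][:,:,::-1];cv2.imwrite("pics/s2.png",cv2.resize(s,(780,600)))
E
```

```text
(no output)
```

View pics/s2.png

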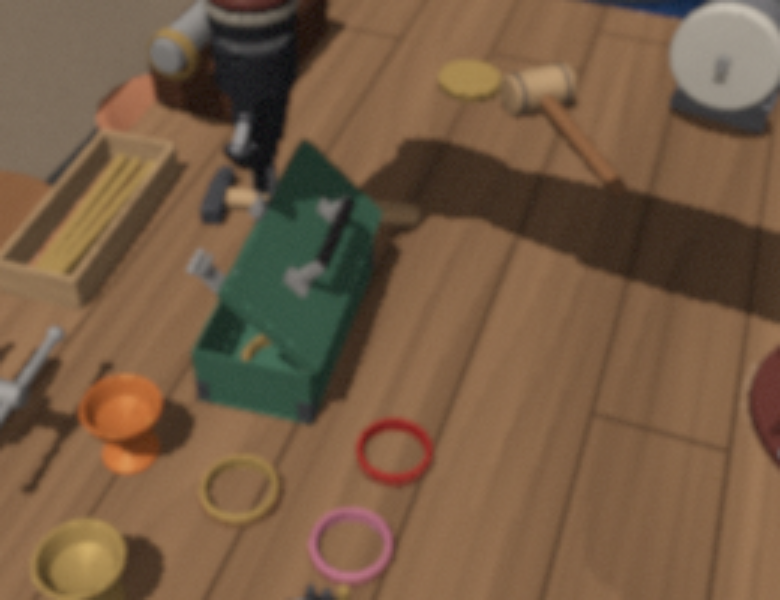

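The lid is partly down (about 0.8 rad) and seems to be falling, with the catch leaning out at (205,265). I'll raise the tool and look with the wrist camera.

>>> play_rows(rows=[0,0,0.02,0,0,0,0.03,0,0,0,0.03,0,0,0,0.03,0,0,0,0.03,0,0,0,0.03,0,0,0,0.02,0,0,0,0,0], grip=1)

```text
time_s: 4.9
tcp_pos: [625.6, 67.6, 389.4]
tcp_rot: [-0.122, 3.133, -0.001]
force: [-0.1, -0.3, 0.5]
gripper_width: 85.2
gripper_force: 0.0
```

```bash
python3 - <<'E'
from h import *
s=get_state();print(s["tcp_pos"],s["time_s"])
im=get_image("wrist");save(im,"w1.png");np.savez("w1.npz",W=pts(im),p=im["pixels"])
print(np.linalg.inv(im["camera_from_world"]).round(2).tolist(),im["fov_y"])
E
```

```text
[625.62706254  67.62003596 389.38372442] 4.9
[[-0.08, 0.94, 0.33, 543.13], [1.0, 0.07, 0.02, 62.44], [-0.0, 0.33, -0.94, 513.43], [0.0, 0.0, 0.0, 1.0]] 69.14206995783353
```

View pics/w1.png

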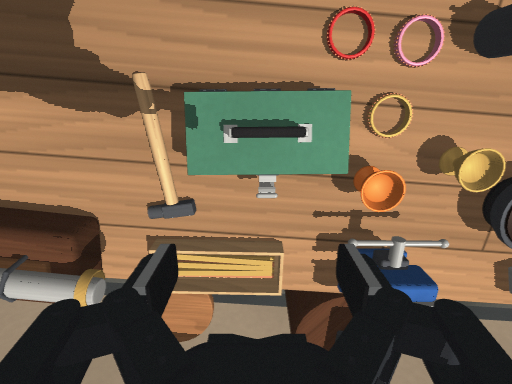

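The lid is down flat: it fills (185–350, 90–175), with the handle at (268,132) and the catch at (266,188). Next I measure them.

```bash
python3 - <<'E'
from h import *
d=np.load("w1.npz");W=d["W"];p=d["p"].astype(int)
R=np.zeros(W.shape[:2],bool);R[80:182,175:360]=1
m=R&(W[...,2]>80)&(W[...,2]<103)&(p[...,1]>1.15*p[...,0])
q=W[m];r=cv2.minAreaRect(q[:,:2].astype(np.float32));print("lid",len(q),np.median(q[:,2]),r,cv2.boxPoints(r).round(1).tolist())
A=np.c_[q[:,:2],np.ones(len(q))];print("plane",np.linalg.lstsq(A,q[:,2],rcond=None)[0])
m=R&(W[...,2]>112)&(W[...,2]<145)&(p.max(-1)<60);q=W[m];r=cv2.minAreaRect(q[:,:2].astype(np.float32));print("handle",len(q),np.median(q,0),r,np.percentile(q,[2,98],axis=0).round(1))
for v in range(174,202,2): 
    G=W[v,250:284]; k=np.where(G[:,2]>20)[0]
    if len(k): print(v,k.min()+250,k.max()+250,np.median(G[k],0).round(1),G[k][:,1].min().round(),G[k][:,1].max().round(),p[v,266])
E
```

```text
lid 6530 96.50006603610919 ((574.6845703125, 79.63406372070312), (72.5442123413086, 239.27706909179688), 4.980035781860352) [[528.2000122070312, 195.6999969482422], [548.9000244140625, -42.70000076293945], [621.2000122070312, -36.400001525878906], [600.4000244140625, 202.0]]
plane [ 0.18367258  0.01601249 -8.60536549]
handle 766 [589.94913322  79.24786092 141.52926196] ((590.6363525390625, 81.58877563476562), (13.364811897277832, 96.87618255615234), 4.630889415740967) [[581.8  34.9 138.5]
 [599.2 127.4 143.5]]
174 250 278 [656.1  81.8 112.4] 61.0 103.0 [ 82 106  96]
176 259 275 [660.9  87.  105.6] 75.0 99.0 [204 203 196]
178 259 275 [664.1  87.3 105.9] 75.0 99.0 [214 212 205]
180 259 275 [666.9  87.5 107.1] 75.0 100.0 [213 209 203]
182 259 273 [685.4  88.3  59. ] 77.0 101.0 [95 93 91]
184 259 273 [687.6  89.2  62.3] 77.0 101.0 [95 94 91]
186 259 273 [690.4  89.5  65.2] 78.0 101.0 [96 95 93]
188 258 274 [689.3  88.9  78.4] 76.0 102.0 [141 140 135]
190 258 274 [693.4  89.4  77.4] 76.0 102.0 [174 172 166]
192 258 274 [698.   89.8  74.2] 76.0 103.0 [210 207 201]
194 256 276 [700.   89.   78.5] 73.0 106.0 [153 150 145]
196 256 276 [702.8  90.   80. ] 74.0 107.0 [200 199 192]
```

>>> play_rows(rows=[0,0,0,0,0,0,0,0,0,0,0,0,0,0,0,0])

```text
time_s: 5.28
tcp_pos: [625.0, 67.7, 382.9]
tcp_rot: [0.122, -3.137, -0.001]
force: [0.2, -0.4, 0.1]
gripper_width: 85.2
gripper_force: 0.0
```

```bash
cat > m.py <<'E'
from h import *
Ws=[];
for i in range(4): im=get_image("wrist"); Ws.append(pts(im))
W=np.nanmean(Ws,0);p=im["pixels"].astype(int)
Z=W[...,2]; near=(abs(W[...,0]-610)<110)&(abs(W[...,1]-80)<150)
m=near&(Z>75)&(Z<120)&(p[...,1]>1.15*p[...,0])
q=W[m];r=cv2.minAreaRect(q[:,:2].astype(np.float32));print("lid",len(q),np.median(q[:,2]),r,cv2.boxPoints(r).round(1).tolist())
A=np.c_[q[:,:2],np.ones(len(q))];print("plane",np.linalg.lstsq(A,q[:,2],rcond=None)[0])
m=near&(Z>112)&(Z<150)&(p.max(-1)<60);q=W[m];r=cv2.minAreaRect(q[:,:2].astype(np.float32));print("handle",len(q),np.median(q,0),r)
m=near&(Z>20)&(W[...,0]>655)&(abs(W[...,1]-87)<25)&(p.max(-1)-p.min(-1)<25);vs=np.where(m.any(1))[0]
for v in vs: k=m[v]; print(v,k.sum(),np.median(W[v][k],0).round(1),W[v][k][:,1].min().round(),W[v][k][:,1].max().round(),np.median(p[v][k],0))
E
python3 m.py
```

```text
lid 12008 91.72371753800672 ((600.5877685546875, 81.84565734863281), (121.13946533203125, 238.85658264160156), 4.948360919952393) [[529.9000244140625, 195.60000610351562], [550.5, -42.400001525878906], [671.2000122070312, -31.899999618530273], [650.5999755859375, 206.10000610351562]]
plane [3.22488574e-03 5.57198017e-04 8.97616886e+01]
handle 726 [599.65743048  81.15090023 131.32533038] ((600.7001953125, 81.32616424560547), (13.361376762390137, 98.00442504882812), 4.848405361175537)
176 26 [661.   84.   90.6] 63.0 103.0 [85.  97.  93.5]
177 16 [664.2  87.6  84. ] 76.0 100.0 [203. 201. 193.]
178 16 [666.2  87.9  82.7] 76.0 100.0 [208.5 206.5 200. ]
179 16 [667.8  88.   82.7] 76.0 100.0 [209.5 206.5 199.5]
180 16 [669.4  88.1  82.6] 76.0 100.0 [207.  204.5 197.5]
181 16 [671.1  88.3  82.7] 76.0 100.0 [208.5 205.  199. ]
182 14 [677.5  87.7  68.3] 77.0 99.0 [160. 158. 152.]
183 14 [682.8  88.6  56.5] 78.0 100.0 [143.5 142.  137. ]
184 15 [683.9  89.5  57.8] 78.0 101.0 [137. 136. 131.]
185 15 [685.3  89.5  59.1] 78.0 101.0 [93. 93. 89.]
186 15 [686.5  89.6  60.9] 78.0 101.0 [93. 92. 89.]
187 15 [687.6  89.6  62.4] 78.0 101.0 [92. 92. 89.]
188 15 [689.   89.7  63.7] 78.0 101.0 [93. 92. 90.]
189 15 [690.4  89.8  65.5] 78.0 101.0 [105. 104. 101.]
190 17 [688.1  89.2  77.2] 76.0 102.0 [140. 139. 134.]
191 17 [689.3  89.3  78.8] 76.0 102.0 [140. 139. 134.]
192 17 [691.1  89.5  78.8] 76.0 102.0 [170. 167. 162.]
193 17 [693.3  89.7  76.9] 77.0 103.0 [175. 172. 166.]
194 17 [696.   90.   74.8] 77.0 103.0 [160. 159. 153.]
195 17 [697.8  90.2  73.8] 77.0 104.0 [117. 116. 112.]
196 19 [698.7  90.2  77. ] 75.0 105.0 [113. 112. 107.]
197 21 [699.7  90.2  78.7] 74.0 107.0 [156. 154. 149.]
198 21 [701.1  90.3  79.8] 74.0 107.0 [196. 194. 189.]
199 21 [702.7  90.4  79.8] 74.0 107.0 [198. 196. 188.]
200 19 [704.5  90.6  79.8] 76.0 105.0 [189. 187. 181.]
```

>>> play_rows(rows=[0.0193,0.0057,-0.02,0.1,0.0193,0.0057,-0.02,0.1,0.0193,0.0057,-0.02,0.1,0.0193,0.0057,-0.02,0.1,0,0,-0.03,0,0,0,-0.03,0,0,0,-0.03,0,0,0,-0.03,0,0,0,-0.03,0,0,0,-0.03,0,0,0,0,0,0,0,0,0])

```text
time_s: 6.48
tcp_pos: [701.2, 90.5, 122.6]
tcp_rot: [0.133, -3.135, -0.001]
force: [0.3, -0.3, 2.5]
gripper_width: 85.4
gripper_force: 0.0
```

>>> play_rows(rows=[0.0003,0,-0.012,0,0.0003,0,-0.012,0,0.0003,0,-0.012,0,0,0,-0.013,0,0,0,0,0])

```text
time_s: 6.9
tcp_pos: [701.8, 90.5, 71.3]
tcp_rot: [0.133, -3.135, -0.001]
force: [-1.3, 0.2, -1.4]
gripper_width: 85.3
gripper_force: 0.0
```

>>> play_rows(rows=[0,0,0,0,0,0,0,0,0,0,0,0,0,0,0,0,0,0,0,0,0,0,0,0], grip=0.2)

```text
time_s: 7.4
tcp_pos: [704.3, 90.4, 76.0]
tcp_rot: [-0.133, 3.137, -0.0]
force: [1.4, -0.2, 2.0]
gripper_width: 31.2
gripper_force: 59.1
```

```bash
python3 - <<'E'
from h import *
im=get_image("wrist");b=get_image("side")
x=cv2.resize(im["pixels"][200:384,150:380],(750,600),interpolation=2)
cv2.imwrite("pics/w3.png",x[:,:,::-1])
s=get_state();print(s["gripper_width"],s["force"],s["tcp_pos"])
E
```

```text
31.083187531353943 [ 3.16548595 -0.00540218  2.62780986] [704.28273397  90.32868767  75.91434912]
```

View pics/w3.png

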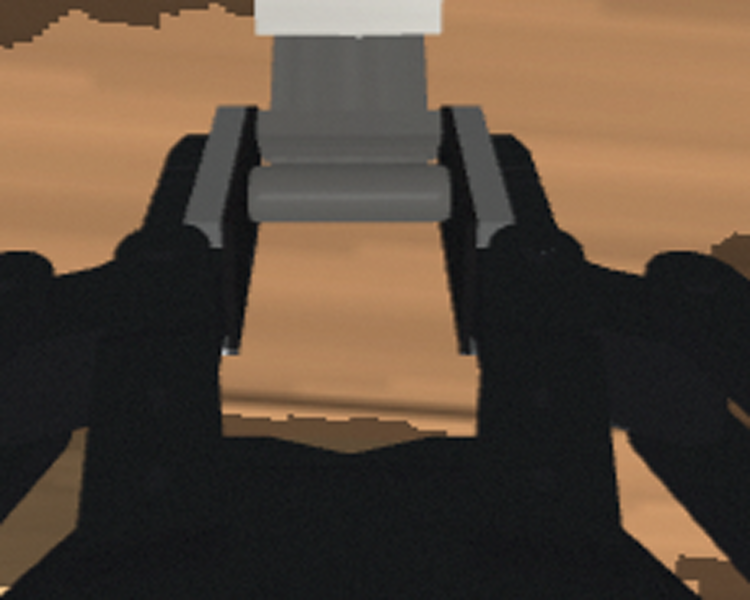

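The bar is pinched squarely by its ends between the pads, at (350,190). Now I swing it up and in along its arc.

>>> play_rows(rows=[-0.0025,-0.0002,0.003,0,-0.0024,-0.0002,0.0029,0,-0.0025,-0.0002,0.0023,0,-0.0025,-0.0002,0.0022,0,-0.0028,-0.0002,0.0018,0,-0.0028,-0.0002,0.0018,0,-0.0041,-0.0004,0.002,0])

```text
time_s: 8.08
tcp_pos: [683.4, 88.9, 90.9]
tcp_rot: [0.133, -3.138, -0.0]
force: [2.9, -0.1, -2.5]
gripper_width: 31.3
gripper_force: 59.5
```

>>> play_rows(rows=[-0.0025,-0.0002,0.0009,0,-0.0024,-0.0002,0.0008,0,0,0,0,0,0,0,0,0])

```text
time_s: 8.42
tcp_pos: [678.6, 88.5, 92.6]
tcp_rot: [0.133, -3.138, -0.0]
force: [3.2, 0.4, -5.2]
gripper_width: 31.7
gripper_force: 59.6
```

>>> play_rows(rows=[-0.0015,-0.0001,0.0003,0,-0.0015,-0.0001,0.0002,0,-0.001,-0.0001,0,0,0,0,0,0,0,0,0,0])

```text
time_s: 8.83
tcp_pos: [674.8, 88.1, 93.2]
tcp_rot: [0.133, -3.139, -0.0]
force: [2.1, -0.5, -3.3]
gripper_width: 31.2
gripper_force: 59.6
```

```bash
cat > m2.py <<'E'
from h import *
W=np.nanmean([pts(get_image("wrist")) for i in range(4)],0); im=get_image("wrist");p=im["pixels"]
b=(W[...,2]>85)&(W[...,2]<110)&(abs(W[...,1]-88)<13)&(W[...,0]>664)&(W[...,0]<700)&(p.max(-1)>45)
for v in np.where(b.any(1))[0]: k=b[v]; print(v,k.sum(),np.median(W[v][k],0).round(1),np.median(p[v][k],0))
E
python3 m2.py
```

```text
241 14 [664.5  78.6  91.3] [89. 89. 86.]
242 36 [664.7  84.2  90.7] [91. 90. 87.]
243 51 [665.3  88.2  90.4] [93. 93. 90.]
244 50 [666.1  88.   90. ] [93.  92.  89.5]
245 50 [666.9  88.   89.6] [93. 92. 88.]
246 50 [667.8  88.1  89.2] [92. 91. 88.]
247 49 [668.6  87.9  88.8] [92. 92. 88.]
248 49 [669.   87.9  89.1] [103. 103. 100.]
249 49 [669.6  88.   89.2] [96. 94. 92.]
250 50 [669.4  88.2  90.3] [79. 79. 76.]
251 51 [669.2  88.   91.8] [80. 79. 77.]
252 51 [669.2  88.   92.7] [84. 82. 80.]
253 51 [669.4  88.   93.5] [86. 85. 83.]
254 51 [669.7  88.   94. ] [88. 87. 84.]
255 51 [669.8  88.   94.5] [90. 89. 86.]
256 51 [670.1  88.1  94.9] [92. 91. 88.]
257 52 [670.6  87.9  95.3] [94. 93. 90.]
258 52 [670.9  87.9  95.6] [98. 98. 94.]
259 52 [671.4  87.9  95.9] [107.  106.5 104. ]
260 52 [671.7  88.   96.1] [106. 105. 103.]
261 52 [672.4  88.   96.3] [103. 102.  99.]
262 52 [672.7  88.   96.3] [98.  97.5 94. ]
263 52 [673.4  88.1  96.4] [95. 94. 91.]
264 52 [673.8  88.1  96.5] [94. 94. 90.]
265 51 [674.5  87.9  96.5] [94. 94. 91.]
266 51 [675.3  88.   96.2] [94. 94. 91.]
267 51 [676.2  88.1  95.7] [91. 90. 87.]
```

```bash
cat > m3.py <<'E'
from h import *
for c in ("wrist","side"):
    W=np.nanmean([pts(get_image(c)) for i in range(4)],0); im=get_image(c);p=im["pixels"].astype(int)
    near=(abs(W[...,0]-600)<110)&(abs(W[...,1]-80)<150)
    m=near&(W[...,2]>84)&(W[...,2]<100)&(p[...,1]>1.15*p[...,0])
    q=W[m]; print(c,len(q),np.median(q[:,2]))
    if len(q)>50:
        r=cv2.minAreaRect(q[:,:2].astype(np.float32));print(r,cv2.boxPoints(r).round(1).tolist())
        A=np.c_[q[:,:2],np.ones(len(q))];print("plane",np.linalg.lstsq(A,q[:,2],rcond=None)[0])
    m=near&(W[...,2]>118)&(W[...,2]<140)&(p.max(-1)<60)&(abs(W[...,0]-600)<30);q=W[m]
    if len(q)>20: print("handle",len(q),np.median(q,0),cv2.minAreaRect(q[:,:2].astype(np.float32)))
E
python3 m3.py
```

```text
wrist 75942 97.58993949574526
((621.7727661132812, 84.30914306640625), (126.07100677490234, 229.60443115234375), 4.864998817443848) [[549.2000122070312, 193.39999389648438], [568.7000122070312, -35.400001525878906], [694.2999877929688, -24.700000762939453], [674.7999877929688, 204.0]]
plane [7.05357816e-02 6.29550456e-03 5.46224598e+01]
handle 15731 [575.90169448  76.55586627 135.33466316] ((575.3880004882812, 80.43962097167969), (10.043914794921875, 97.3811264038086), 4.620691776275635)
side 1985 94.60177384853583
((574.1600341796875, 80.83704376220703), (118.64315032958984, 240.65565490722656), 4.911432266235352) [[504.79998779296875, 195.60000610351562], [525.4000244140625, -44.099998474121094], [643.5999755859375, -34.0], [623.0, 205.8000030517578]]
plane [ 6.99386271e-02 -5.94365593e-04  5.50307482e+01]
handle 39 [573.17911008  60.51841977 135.36723061] ((572.4712524414062, 73.44239044189453), (9.869400978088379, 85.43048095703125), 7.187545299530029)
```

The box slid back about 26 mm and its front lifted about 0.07 rad, so the stiff catch dragged the box instead of turning. I'll set the front down again and re-measure.

>>> play_rows(rows=[0.0005,0,-0.003,0,0.0005,0,-0.003,0,0.0005,0,-0.003,0,0,0,-0.001,0,0,0,0,0])

```text
time_s: 10.0
tcp_pos: [676.5, 88.1, 82.9]
tcp_rot: [0.133, -3.139, -0.0]
force: [2.4, 1.3, -2.6]
gripper_width: 31.1
gripper_force: 59.7
```

```bash
python3 m3.py; python3 m2.py | awk 'NR%3==0'; python3 -c "
from cell import *
print(get_state()['tcp_pos'],get_state()['force'])"
```

```text
wrist 74775 91.8389022082534
((624.0284423828125, 84.41043090820312), (123.3603744506836, 226.7030792236328), 4.889369964599609) [[552.9000244140625, 192.10000610351562], [572.2000122070312, -33.79999923706055], [695.0999755859375, -23.299999237060547], [675.7999877929688, 202.60000610351562]]
plane [1.71617854e-03 2.18651023e-04 9.07817408e+01]
handle 22477 [579.47354815  80.43498087 131.50022086] ((579.2567138671875, 80.79682922363281), (11.776281356811523, 97.92316436767578), 4.917050361633301)
side 1926 91.51983302017412
((596.6094970703125, 81.84138488769531), (158.28338623046875, 241.079833984375), 5.104616165161133) [[507.1000061035156, 194.89999389648438], [528.5, -45.29999923706055], [686.2000122070312, -31.200000762939453], [664.7000122070312, 208.89999389648438]]
plane [ 5.32054324e-03 -3.16453149e-03  8.86241868e+01]
handle 80 [575.21735458  71.77306388 131.03929131] ((576.83740234375, 80.190185546875), (12.56788444519043, 97.7424087524414), 4.766202926635742)
257 47 [671.9  89.1  85.3] [93. 92. 89.]
260 52 [673.3  88.   86.2] [110. 109. 106.]
263 52 [674.7  88.1  86.6] [95.  94.  90.5]
266 51 [676.7  88.   86.3] [94. 94. 90.]
[676.35911784  88.13059873  83.16969812] [ 1.59921821  0.73085913 -2.84322349]
```

>>> play_rows(rows=[-0.034,-0.003,0.0105,0,0,0,0,0,0,0,0,0])

```text
time_s: 11.0
tcp_pos: [639.7, 85.4, 92.5]
tcp_rot: [0.133, -3.134, -0.001]
force: [-1.1, 0.3, -4.3]
gripper_width: 31.5
gripper_force: 60.8
```

```bash
python3 m3.py; sed -i 's/>664/>625/' m2.py; python3 m2.py | awk 'NR%3==0'; python3 -c "
from cell import *
print(get_state()['tcp_pos'],get_state()['force'])"
```

```text
wrist 53895 98.12035772230475
((585.4949951171875, 81.65576171875), (120.671142578125, 219.3297882080078), 4.899483680725098) [[516.0, 185.8000030517578], [534.7000122070312, -32.79999923706055], [655.0, -22.5], [636.2000122070312, 196.10000610351562]]
plane [8.39837134e-02 6.54055967e-03 5.06349180e+01]
handle 2219 [626.80528506 123.36884154 130.52762355] ((627.0029296875, 100.87825012207031), (75.49275207519531, 5.97897481918335), 89.98252868652344)
side 1552 95.17702448665892
((541.416015625, 78.92219543457031), (108.12031555175781, 243.35369873046875), 2.08023738861084) [[483.0, 198.60000610351562], [491.79998779296875, -44.599998474121094], [599.9000244140625, -40.70000076293945], [591.0, 202.5]]
plane [ 7.65758570e-02 -2.78764831e-03  5.46853281e+01]
handle 21 [628.51801437 119.88065546 128.18242353] ((627.85693359375, 119.76716613769531), (2.816768169403076, 34.65090560913086), 1.3069590330123901)
237 48 [628.6  87.1  92.4] [90. 89. 86.]
240 48 [629.6  87.1  94. ] [89.  89.  85.5]
243 48 [631.2  87.3  94. ] [88. 87. 85.]
246 49 [633.8  87.3  92.5] [89. 89. 85.]
249 48 [636.6  87.3  90.9] [92. 92. 89.]
252 48 [638.7  87.5  90.3] [104.  104.5 101. ]
255 50 [638.9  88.   92.8] [81. 80. 78.]
258 52 [639.2  88.   95.1] [89. 88. 85.]
261 51 [640.2  87.8  96.3] [95. 93. 91.]
264 52 [641.4  88.2  97.2] [110. 110. 107.]
267 51 [643.   88.   97.5] [96. 95. 92.]
270 52 [644.9  88.   97.2] [95. 94. 91.]
[642.60781145  85.15571821  93.82744846] [-0.13389063 -0.34195389 -2.82711763]
```

>>> play_rows(rows=[0.0005,0,-0.003,0,0.0005,0,-0.003,0,0.0005,0,-0.003,0,0,0,-0.002,0,0,0,0,0])

```text
time_s: 12.17
tcp_pos: [645.5, 85.1, 83.6]
tcp_rot: [-0.133, 3.135, -0.0]
force: [4.3, 0.4, 0.4]
gripper_width: 31.2
gripper_force: 61.3
```

```bash
cat > m4.py <<'E'
from h import *
# box from the side camera handle+lid, bar from wrist
Ws=[];
im=get_image("wrist");p=im["pixels"].astype(int);W=np.nanmean([pts(get_image("wrist")) for i in range(3)]+[pts(im)],0)
t=get_state()["tcp_pos"]
reg=(W[...,2]>112)&(W[...,2]<145)&(p.max(-1)<70)&(W[...,0]<t[0]-40); q=W[reg&(abs(W[...,1]-80)<70)]
print("handle",len(q),np.median(q,0).round(1)); 
if len(q)>20: print(cv2.minAreaRect(q[:,:2].astype(np.float32)))
l=(W[...,2]>80)&(W[...,2]<112)&(p[...,1]>1.15*p[...,0])&(p[...,1]>40);q=W[l]
A=np.c_[q[:,:2],np.ones(len(q))];print("plane",len(q),np.linalg.lstsq(A,q[:,2],rcond=None)[0])
f=np.array([.9963,.0854]);s=q[:,:2]@f;print("lid along f",np.percentile(s,[.1,1,99,99.9]).round(1),"tcp",(t[:2]@f).round(1))
b=(W[...,2]>60)&(W[...,2]<115)&(abs(W[...,1]-t[1])<8)&(abs(W[...,0]-t[0])<14)&(p.max(-1)>45)&(p.max(-1)-p.min(-1)<14);q=W[b]
zt=np.percentile(q[:,2],97);k=q[abs(q[:,2]-zt)<.7];print("bar top z",zt.round(1),"f",np.median(k[:,:2]@f).round(1),"min f of bar",np.min(q[q[:,2]>zt-5][:,:2]@f).round(1))
print(t.round(1),get_state()["force"].round(1),get_state()["time_s"])
E
python3 m4.py
```

```text
handle 23881 [550.7  79.  131.3]
((550.2479858398438, 79.11968994140625), (14.236689567565918, 100.78484344482422), 4.251048564910889)
plane 77582 [-1.10584353e-04  3.62048612e-05  9.17518384e+01]
lid along f [535.9 536.3 613.7 615.2] tcp 649.8
bar top z 87.5 f 650.6 min f of bar 636.1
[644.9  85.1  83.6] [5.2 0.2 2.8] 12.3667
```

>>> play_rows(rows=[-0.0004,0,0.0003,0,-0.0004,0,0.0003,0,-0.0004,0,0.0003,0,-0.0004,0,0.0003,0,-0.0004,0,0.0003,0,-0.0004,0,0.0003,0,-0.0004,0,0.0003,0,-0.0004,0,0.0003,0,-0.0004,0,0.0003,0,-0.0004,0,0.0003,0,-0.0004,0,0.0003,0,-0.0004,0,0.0003,0,-0.0004,0,0.0003,0,-0.0004,0,0.0003,0,-0.0004,0,0.0003,0,-0.0004,0,0.0002,0,-0.0004,0,0.0002,0,-0.0004,0,0.0002,0,-0.0004,0,0.0002,0,-0.0004,0,0.0002,0])

```text
time_s: 14.03
tcp_pos: [635.9, 85.1, 88.3]
tcp_rot: [-0.133, 3.139, 0.0]
force: [1.9, 0.4, -2.4]
gripper_width: 31.3
gripper_force: 61.1
```

```bash
python3 m4.py
```

```text
handle 21572 [541.8  78.9 132.6]
((541.1649780273438, 80.30662536621094), (14.237889289855957, 100.26283264160156), 4.519223213195801)
plane 80055 [2.29800851e-02 1.92412041e-03 8.03890357e+01]
lid along f [525.5 525.9 605.5 606.7] tcp 640.8
bar top z 92.3 f 641.3 min f of bar 627.2
[635.9  85.2  88.2] [ 2.2  0.2 -1.9] 14.2333
```

Slow motion also drags the box, so the pinch may be clamping the hook plate and locking the bar. I'll release it and push the bar from the front with closed fingers.

>>> play_rows(rows=[0,0,-0.002,0,0,0,0,0,0,0,0,0,0,0,0,0,0.01,0,0,0,0.015,0,0,0,0.015,0,0,0], grip=0.9)

```text
time_s: 14.82
tcp_pos: [676.3, 85.2, 86.5]
tcp_rot: [-0.133, 3.139, 0.0]
force: [-0.1, -0.1, 1.1]
gripper_width: 76.8
gripper_force: 0.0
```

>>> play_rows(rows=[0,0,0,0,0,0,0,0,0,0,0,0,0,0,0,0,0,0,0,0], grip=0)

```text
time_s: 15.23
tcp_pos: [675.4, 85.3, 86.3]
tcp_rot: [0.133, -3.139, -0.0]
force: [0.0, -0.7, -1.2]
gripper_width: 15.8
gripper_force: 0.0
```

```bash
python3 - <<'E'
from h import *
im=get_image("wrist");save(im,"w5.png")
E
python3 m4.py
```

```text
handle 0 [nan nan nan]
plane 62011 [-7.03069974e-04  4.93877371e-06  9.20704788e+01]
lid along f [565.4 565.7 608.4 609. ] tcp 680.6
bar top z 111.2 f 669.2 min f of bar 668.0
[675.8  85.1  86.4] [ 0.4 -0.2  0.8] 15.4833
  return _methods._mean(a, axis=axis, dtype=dtype,
  ret = um.true_divide(
```

View pics/w5.png

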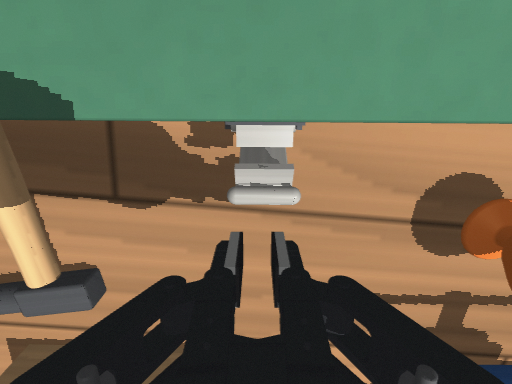

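The fingers, now in front, are closing at (260,260). The bar has rounded ends and lies free at (264,196), with the keeper at (265,135) on the shut lid.

>>> play_rows(rows=[-0.006,0,0,0,-0.006,0,0,0,-0.006,0,0,0,-0.002,0,0,0,-0.001,0,0,0,-0.001,0,0,0,-0.001,0,0,0,-0.001,0,0,0,-0.001,0,0,0,-0.001,0,0,0,-0.001,0,0,0,-0.001,0,0,0,-0.001,0,0,0,-0.001,0,0,0], grip=0)

```text
time_s: 16.65
tcp_pos: [645.5, 85.2, 85.9]
tcp_rot: [0.133, -3.138, -0.0]
force: [1.7, 0.0, 0.5]
gripper_width: 0.3
gripper_force: 0.7
```

```bash
cat > m5.py <<'E'
from h import *
im=get_image("wrist");p=im["pixels"].astype(int);W=np.nanmean([pts(get_image("wrist")) for i in range(3)]+[pts(im)],0)
f=np.array([.9963,.0854]);g=np.array([-.0854,.9963]);F=W[...,:2]@f;t=get_state()["tcp_pos"]
l=(W[...,2]>80)&(W[...,2]<115)&(p[...,1]>1.15*p[...,0])&(p[...,1]>40);q=W[l]
A=np.c_[q[:,:2]@f,q[:,:2]@g,np.ones(len(q))];pl=np.linalg.lstsq(A,q[:,2],rcond=None)[0];ff=np.percentile(q[:,:2]@f,99.9)
print("plane",pl.round(4),"lid front f",ff.round(1),"tcp f",(t[:2]@f).round(1))
s=(p.max(-1)-p.min(-1)<16)&(p.max(-1)>60)&(W[...,2]>55)&(W[...,2]<105)&(F>ff+2)&(F<ff+45)&(abs(W[...,:2]@g-g@t[:2])<20)
s[:, :]&=True
v,u=np.where(s);n,L,st,ce=cv2.connectedComponentsWithStats(s.astype(np.uint8))
for v in range(0,384,2):
    k=s[v]
    if k.sum()>8: print(v,k.sum(),F[v][k].mean().round(1)-ff.round(1),np.median(W[v][k][:,2]).round(1),np.ptp(W[v][k][:,:2]@g).round(0))
print(t.round(1),get_state()["force"].round(1),get_state()["time_s"])
E
python3 m5.py
```

```text
plane [-5.00000e-04  1.00000e-04  9.19633e+01] lid front f 608.7 tcp f 650.4
192 53 4.399999999999977 82.8 25.0
194 51 5.5 82.7 24.0
196 52 6.5 82.8 25.0
198 52 7.5 82.7 25.0
200 52 8.599999999999909 82.7 25.0
202 51 9.599999999999909 82.8 25.0
204 51 10.699999999999932 82.8 25.0
206 51 11.799999999999955 82.7 25.0
208 46 18.899999999999977 68.1 25.0
210 56 12.899999999999977 85.0 27.0
212 57 13.299999999999955 86.5 27.0
214 57 13.899999999999977 87.5 27.0
216 57 15.099999999999909 87.2 27.0
218 57 16.299999999999955 86.9 27.0
220 56 17.5 86.8 27.0
222 56 18.699999999999932 86.4 27.0
224 56 19.899999999999977 86.1 27.0
226 56 21.09999999999991 85.9 27.0
228 55 22.399999999999977 85.6 27.0
230 56 23.299999999999955 86.0 27.0
232 61 22.399999999999977 89.8 29.0
234 67 22.699999999999932 91.3 32.0
236 70 23.199999999999932 92.4 33.0
238 72 23.899999999999977 93.1 34.0
240 73 24.59999999999991 93.7 34.0
242 72 25.5 94.1 34.0
244 72 26.399999999999977 94.4 34.0
246 69 27.5 94.3 32.0
248 65 28.699999999999932 94.0 31.0
250 21 31.399999999999977 91.3 13.0
252 22 31.299999999999955 93.2 13.0
254 22 31.299999999999955 95.0 13.0
256 20 31.399999999999977 96.6 13.0
258 21 31.399999999999977 98.4 13.0
260 21 31.59999999999991 99.8 13.0
262 21 31.399999999999977 101.6 13.0
264 22 31.399999999999977 103.3 13.0
266 19 31.399999999999977 104.7 13.0
[645.5  85.2  85.9] [ 0.2  0.7 -0.3] 16.85
```

The catch now turns freely (about 0.21 rad left) and the box stays put. I keep pushing.

>>> play_rows(rows=[-0.001,0,0,0,-0.001,0,0,0,-0.001,0,0,0,-0.001,0,0,0,-0.001,0,0,0,-0.001,0,0,0,-0.001,0,0,0,-0.001,0,0,0,-0.001,0,0,0,0,0,0,0])

```text
time_s: 17.68
tcp_pos: [636.7, 85.2, 86.2]
tcp_rot: [0.133, -3.138, -0.0]
force: [1.1, -0.1, 0.6]
gripper_width: 0.1
gripper_force: 0.1
```

```bash
python3 m5.py | awk 'NR<3||NR%3==0'
```

```text
plane [-5.00000e-04  1.00000e-04  9.19938e+01] lid front f 608.7 tcp f 641.6
210 51 5.199999999999932 82.8 25.0
212 52 5.7999999999999545 84.2 25.0
218 57 6.899999999999977 88.5 27.0
224 57 10.099999999999909 88.5 27.0
230 56 13.299999999999955 88.5 27.0
236 66 13.699999999999932 94.0 31.0
242 74 15.199999999999932 96.9 34.0
248 73 17.699999999999932 98.0 33.0
254 22 22.59999999999991 95.1 13.0
260 22 22.799999999999955 100.2 13.0
266 14 22.699999999999932 104.8 12.0
```

>>> play_rows(rows=[-0.001,0,0,0,-0.0005,0,0,0,0,0,0,0,0.008,0,0,0,0.01,0,0,0,0,0,0.03,0,0,0,0.04,0,0,0,0.04,0,0,0,0.04,0,0,0,0.04,0,-0.02,0,0.03,0,-0.03,0,0,0,0,0,0,0,0,0,0,0], grip=0.7)

```text
time_s: 19.05
tcp_pos: [602.5, 85.4, 306.7]
tcp_rot: [-0.133, 3.138, 0.0]
force: [0.8, -0.1, -0.1]
gripper_width: 59.7
gripper_force: 0.0
```

```bash
sed -i 's/-610)<110/-580)<130/; s/>655/>605/; s/-87)<25/-84)<25/' m.py; python3 m.py | awk 'NR<4||NR%2==0'; python3 -c "
from cell import *
s=get_state();print(s['tcp_pos'],s['qpos'],s['time_s'])"
```

```text
lid 19461 91.69998233001971 ((542.7384643554688, 78.78736877441406), (121.5645523071289, 238.8712615966797), 4.5750627517700195) [[472.6000061035156, 193.0], [491.70001220703125, -45.099998474121094], [612.9000244140625, -35.400001525878906], [593.7999877929688, 202.6999969482422]]
plane [3.06368856e-03 2.63744395e-04 9.01019954e+01]
handle 1217 [543.37649765  79.03901294 131.34840941] ((544.13427734375, 79.57044982910156), (13.815408706665039, 98.78028106689453), 4.029636859893799)
165 8 [605.3  76.3  89.7] 72.0 81.0 [117. 118. 119.]
167 19 [608.9  84.8  83.5] 73.0 96.0 [89. 89. 86.]
169 21 [610.1  84.9  88.6] 72.0 98.0 [196. 194. 187.]
171 21 [612.7  85.1  88.5] 72.0 98.0 [199. 196. 189.]
173 21 [615.4  85.3  88.6] 73.0 98.0 [206. 203. 196.]
175 23 [617.4  85.5  91. ] 72.0 103.0 [86. 86. 83.]
177 27 [618.2  85.6  97.1] 69.0 103.0 [159. 158. 153.]
179 28 [620.5  85.2  98.1] 68.0 102.0 [209. 207. 201.]
181 25 [623.2  86.1  97.8] 71.0 101.0 [189. 187. 179.]
[603.97531495  85.07398229 305.65575989] [-7.42462171e-02  1.57721299e-01  2.56816326e-01  1.67049317e+00
  1.45112693e-04 -1.58735875e-01] 19.25
```

The catch is fastened: the bar top is at z 98 and the box is level. Now I move over the handle, turned 90°.

>>> play_rows(rows=[-0.0043,-0.0004,-0.002,-6.44,-0.0043,-0.0004,-0.002,-6.44,-0.0043,-0.0004,-0.002,-6.44,-0.0043,-0.0004,-0.002,-6.44,-0.0043,-0.0004,-0.002,-6.44,-0.0043,-0.0004,-0.002,-6.44,-0.0043,-0.0004,-0.002,-6.44,-0.0043,-0.0004,-0.002,-6.44,-0.0043,-0.0004,-0.002,-6.44,-0.0043,-0.0004,-0.002,-6.44,-0.0043,-0.0004,-0.002,-6.44,-0.0043,-0.0004,-0.002,-6.44,-0.0043,-0.0004,-0.002,-6.44,-0.0043,-0.0004,-0.002,-6.44,0,0,-0.03,0,0,0,-0.03,0,0,0,-0.02,0,0,0,0,0,0,0,0,0])

```text
time_s: 20.83
tcp_pos: [542.9, 79.5, 197.5]
tcp_rot: [-2.128, -2.309, 0.002]
force: [0.4, 0.9, -0.2]
gripper_width: 60.2
gripper_force: 0.0
```

>>> play_rows(rows=[0.0005,0,-0.015,0,0,0,-0.015,0,0,0,-0.015,0,0,0,-0.015,0,0,0,-0.013,0,0,0,0,0,0,0,0,0])

```text
time_s: 21.42
tcp_pos: [544.1, 79.5, 125.9]
tcp_rot: [2.129, 2.31, 0.0]
force: [0.2, -0.1, 0.2]
gripper_width: 59.8
gripper_force: 0.0
```

>>> play_rows(rows=[0,0,0,0,0,0,0,0,0,0,0,0,0,0,0,0,0,0,0,0,0,0,0,0,0,0,0,0], grip=0)

```text
time_s: 22.0
tcp_pos: [543.4, 79.4, 125.8]
tcp_rot: [-2.129, -2.31, 0.001]
force: [-4.9, -0.8, 6.3]
gripper_width: 12.6
gripper_force: 60.1
```

Gripped. I lift slowly, 20 mm first.

>>> play_rows(rows=[0,0,0.002,0,0,0,0.002,0,0,0,0.003,0,0,0,0.003,0,0,0,0.004,0,0,0,0.004,0,0,0,0.004,0,0,0,0.002,0,0,0,0,0])

```text
time_s: 22.75
tcp_pos: [544.1, 79.5, 150.0]
tcp_rot: [2.128, 2.31, 0.001]
force: [0.9, 0.6, -8.2]
gripper_width: 12.5
gripper_force: 58.7
```

```bash
cat > m6.py <<'E'
from h import *
im=get_image("side");p=im["pixels"].astype(int);W=np.nanmean([pts(get_image("side")) for i in range(3)]+[pts(im)],0)
t=get_state();z0=91+t["tcp_pos"][2]-125.8
l=(abs(W[...,2]-z0)<14)&(p[...,1]>1.15*p[...,0])&(abs(W[...,0]-t["tcp_pos"][0])<75)&(abs(W[...,1]-t["tcp_pos"][1])<140)
q=W[l];A=np.c_[q[:,:2]-q[:,:2].mean(0),np.ones(len(q))];
for i in range(4):
    c=np.linalg.lstsq(A,q[:,2],rcond=None)[0];k=abs(A@c-q[:,2])<4;A=A[k];q=q[k]
print(len(q),c.round(3),"expected z",z0.round(1),t["force"].round(1),t["time_s"],t["gripper_force"])
cv2.imwrite("pics/side_now.png",cv2.resize(im["pixels"][90:290,130:390][:,:,::-1],(780,600)))
E
python3 m6.py
```

```text
1639 [-5.0000e-03 -1.0000e-03  1.1494e+02] expected z 114.2 [-0.3  0.2 -7.8] 22.95 58.73565495014191
```

>>> play_rows(rows=[0,0,0.003,0,0,0,0.006,0,0,0,0.008,0,0,0,0.008,0,0,0,0.008,0,0,0,0.008,0,0,0,0.008,0,0,0,0.008,0,0,0,0.008,0,0,0,0.008,0,0,0,0.008,0,0,0,0.008,0,0,0,0.006,0,0,0,0.004,0,0,0,0.002,0,0,0,0,0,0,0,0,0,0,0,0,0,0,0,0,0])

```text
time_s: 24.53
tcp_pos: [543.5, 79.6, 249.8]
tcp_rot: [-2.128, -2.31, 0.001]
force: [0.3, 0.1, -8.2]
gripper_width: 12.9
gripper_force: 58.7
```

```bash
python3 m6.py
```

```text
1764 [-7.00000e-03 -2.00000e-03  2.15305e+02] expected z 215.2 [ 0.1 -0.1 -8.8] 24.7333 58.728275299072266
```

View pics/side_now.png

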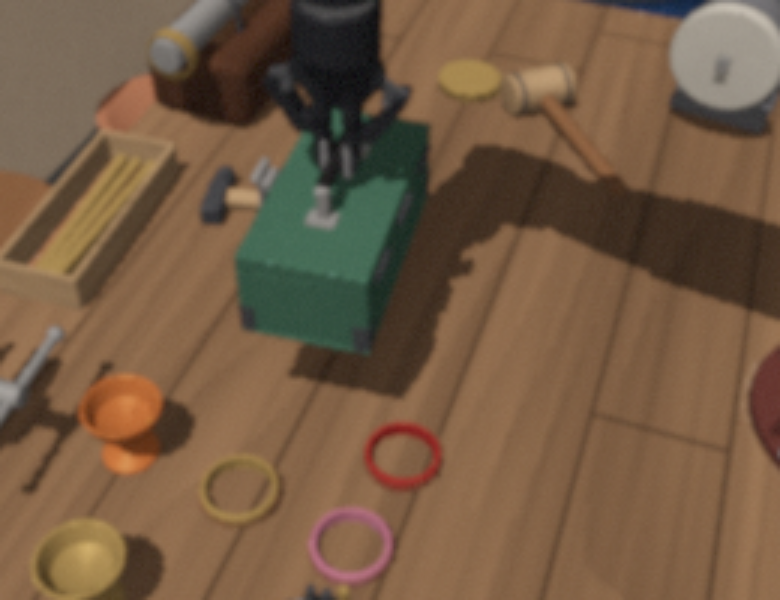

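The box hangs level from its handle at (325,195), about 124 mm up. The lid is shut, and the spare bangle and hammer are where they were.

```bash
python3 -c "
from cell import *
print(hand_in())"
```

```text
the job is handed in; nothing more can be done
None
```

I shut and latched the box and handed the job in while holding it level and steady by its handle, about 12 cm above the bench and near its middle; no judging result came back. The box slid about 6 cm toward the robot while I was fastening the catch. In the last side view the hammer, spare bangle and goblet had not moved; I could not see the bangles inside the shut box.

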